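# Load and fire the flag cart on the launch track

## Robot

A 6-joint arm with a two-finger parallel gripper is mounted at the origin on the work surface. World frame = base frame: x ahead of the robot, y to its left, z up, the work surface at z = 0. Lengths are in mm, angles in rad, forces in N, time in s.
With the tool pointing down it reaches from about 350 to 950 mm from the base axis. Payload 17.4 kg.
Tool frame: the origin (TCP) lies at the very end of the fingers, on their centre line; the grasp point (between the pads) lies 19 mm behind it; z points along the fingers, x is the direction in which the jaws open and shut, and the axes are right-handed (so a half turn about z gives the same grasp; the last joint's range is limited). The gripper opens to 93 mm and grips with 3 to 60 N. Pads are 15 mm wide; open, the fingers measure 128 mm over their backs; the gripper's body (75 mm by 188 mm) begins 65 mm behind the grasp point.
Start: joints at [-1.255, 0.116, 1.442, -0, 1.584, -0.038], TCP at [233.855, -633.202, 218.646] pointing down, gripper open.
Joint ranges: [-2.83, 2.83], [-0.83, 2.19], [0.07, 2.5], [-1.14, 4.28], [0.01, 3], [-2.97, 2.97]. Speed limits (rad/s): [1.89, 1.89, 2.22, 3.14, 3.14, 3.14].

## Interface

Orientations are given as a rotation vector (axis times angle).
In Python, from station import telemetry, snapshot, camera_info, order, nets gives the robot as it stands. The module is installed in compiled form; this text tells all that it offers.
- The arm moves only by the tool jog_arm, never from a script. Its argument "increments" is a list of rows, each a list of 3 entries, a list of its own where there are three numbers: the turn, a rotation vector about the tool's x, y, z in degrees, then the shift along the tool's x, y, z in m, then the opening, from 0 (shut) to 1 (fully open). A call has exactly 5 rows; each row shifts and turns the pose as measured when the row begins, along the tool's axes as they then stand; what a row does not reach is not made up. A row lasts 1/8 s, in which the tool goes at most 62.5 mm and 10.7 degrees, less where a joint would pass 70% of its speed; a pose out of reach is approached as far as the arm can. A call with a gripper value outside its range is refused whole. The fingers move at their own pace and stop on an object; "newtons" is the grip in N (left out, the last holds). Time passes only in rows, so rows that do not move let the fingers close, or fill a call up. It gives the time, the measured TCP pose, the force and the opening at its end, in the units of the state.
- telemetry.get_state(): the state, without advancing time (a new reading comes with each control period).
- snapshot(name): name is "scene" or "top" or "wrist"; returns the picture (384x512x3 uint8, red, green, blue); there is no depth.
- camera_info(name): a dict with "vfov" (degrees; the focal length in pixels is half the picture's height over the tangent of half this angle, whatever the lens; pixels are square), "cx", "cy" (the principal point, pixels), "extrinsics" (4x4, takes a point from camera to world coordinates); the wrist camera has in their place "tool_from_camera" (4x4, takes a point from camera to tool coordinates, whose origin is the TCP and whose axes are the tool frame's). Camera axes: x right, y down, z forward; pixel columns grow to the right and rows downward; lengths in mm; the calibration is good to about 2 mm. A picture is of the moment at which its call begins: read the wrist's pose just before it. camera_info takes no time and is no camera call.
- order.finish_job(): hands the job in, once; it reports no verdict.
Trained networks look in the newest picture that a camera, given by its name, has taken for a name from the list of things; names that differ only in an ending like _2 or _b are one class to them, and where a whole thing is asked for, a point or a joint stands for the part that bears it (a point fixed in the world has none). Each returns a list of dicts, best first, with "score" (0 to 1); they miss things now and then, are a little off and sometimes report something else, mostly with a low value. They report only what shows in the picture. A call takes as long as a camera call.
- nets.find_in(camera, label): "box" ([left, top, right, bottom] in pixels, round what is visible of it).
- nets.landmark_of(camera, label): "location" ([column, row] in pixels: a listed point, or the origin of a listed thing).
The state is a dict: "t": time; "joint_positions": joint angles; "joint_velocities": joint speeds; "effort": joint torques, N m; "position": TCP position; "tool_rot": TCP orientation; "wrist_force": force on the tool from outside, world axes, zero at the start; "wrist_torque": the same for the moment, N m; "width": finger opening in mm.
Only numpy, scipy, OpenCV 4.12 (cv2) and the standard library are available. Lean on these libraries where they do the work, as an engineer would, in place of code of your own. Each camera call takes 0.05 s, during which the arm holds its last target. There are 200 camera calls.

## Task

On the lab bench are two short launch tracks, each with a cart. Slide the cart that carries the upright flag plate along its track into the spring launcher until the catch clicks and the cart stays there by itself when you let go; then press the launcher's white catch pad so that the cart is fired back down its track, and keep clear of it. Leave the other cart, the one loaded with flat weights, where it is.

Things in the scene. Friction and masses are not known exactly. Their poses are not given: they have to be found in the camera images.
- flag_top (a point): Middle of the top edge of the cart's upright aluminium flag plate: 40 mm along the track, 12 mm thick across it, 55 mm tall, top 123 mm above the bench; grip it across the 12 mm. It stands mid-deck on a grey 110 x 60 mm cart, deck 68 mm above the bench, about 0.4 kg, that rolls easily on an aluminium track and cannot leave it. Axes: x along the track to the launcher, z up.
- flag_cart (a joint): The flag cart's place on its track (m), growing towards the launcher: -0.120 far buffer, 0.112 hard stop. From 0.065 the spring pushes back, 2 N rising to 5.5 N; from 0.078 the catch's ramp adds about 2 N. Pushed to 0.102 or more it clicks and, let go, rests at 0.099. Pressing the catch pad frees it and the spring drives it back to about the far buffer.
- flag_pad (a point): Middle of the top of the white catch pad, a 44 mm square, on the launcher of the flag cart's track. Top 90 mm above the bench, on the track's centre line, 92 mm beyond the flag's middle when latched. Goes straight down 10 mm, 1.5 N at first, 4.5 N at the end; 5 mm or more frees the cart; springs up again. Grey cheeks beside it are 70 mm high. x along the track, away from the cart.
- block_cart: The other cart, to be left alone: same cart, track and launcher, but with two flat steel weights (75 x 46 mm, top 86 mm above the bench) and no flag. Origin on its track's line at bench height below mid-cart; x to its launcher. The tracks lie side by side about 175 mm apart, running left to right before the robot, launchers at the left (+y); either may be the nearer.

How it is judged (in metres and radians):
On the way, in this order (a step that is already met when the one before it is completed fails the run):
1. the flag cart is latched in the launcher: it stays within 5 mm of the latched place (0.095 to 0.105) with the fingers touching nothing, the catch pad up (value of joint flag_cart between 0.095 and 0.105 m and contact force between the fingers and anything else below 0.3 N and height (world z) of flag_pad above 0.087 m), for 0.2 s.
2. the catch pad is pressed down by 3 mm or more (height (world z) of flag_pad below 0.087 m).
At the end, for the whole second after the job is handed in: The flag cart has been latched, then freed by pressing the catch pad; it stands still at least 80 mm back from the latched place (joint below 0.020), the pad has sprung up again (within 3 mm), and the other cart is within 15 mm of where it began (value of joint flag_cart below 0.02 m and velocity of joint flag_cart between -0.02 and 0.02 m/s and height (world z) of flag_pad above 0.087 m and distance of block_cart from where it was at the start of the episode below 0.015 m); the robot touches nothing.
It fails at once if the other cart is moved by more than 30 mm (distance of block_cart from where it was at the start of the episode above 0.03 m).
It also fails if it takes over 42 s, if anything falls off the work surface, if the arm or the gripper's body presses on something with over 40 N, if the wrist force passes 120 N, or if a joint passes its speed limit or range.

## Working session

There is one attempt and no reset: what is moved stays moved. The work goes in short steps, Python scripts to look and compute and a tool call to move; the robot and the scene stay as the last step left them, time stands still between calls to the robot, and variables do not carry over. Pictures are saved under pics/ and viewed, about 8 in all and at most 12, crops included, and the job is handed in when it is done.

Besides the shell and the picture viewer there is one more tool, called after "Request:" by a JSON object that holds its "api" and its "payload", one argument or row to a line. jog_arm: Moves the arm, as the interface text tells. Its arguments: {"type":"object","properties":{"increments":{"type":"array"},"newtons":{"type":"number"}},"required":["increments"]}

```bash
mkdir -p pics; cat > h.py <<'E'
import numpy as np, cv2
from scipy.spatial.transform import Rotation as R
from station import telemetry, snapshot, camera_info, order, nets
def ray(cam,px,z,st=None):
    c=camera_info(cam); f=192/np.tan(np.radians(c["vfov"])/2)
    if cam=="wrist":
        T=np.eye(4);T[:3,:3]=R.from_rotvec(st["tool_rot"]).as_matrix();T[:3,3]=st["position"];T=T@np.array(c["tool_from_camera"])
    else: T=np.array(c["extrinsics"])
    d=T[:3,:3]@np.array([(px[0]-c["cx"])/f,(px[1]-c["cy"])/f,1]); o=T[:3,3]
    return o+d*(z-o[2])/d[2]
def snap(cam,n):
    im=snapshot(cam); cv2.imwrite(f"pics/{n}.png",im[:,:,::-1]); return im
E
python3 - <<'E'
from h import *
st=telemetry.get_state();print(st["t"],st["position"],st["tool_rot"],R.from_rotvec(st["tool_rot"]).as_matrix().round(3).tolist())
ims=[]
for cam in ["top","scene"]:
    im=snap(cam,cam+"0")
    for l,z in [("flag_top",123),("flag_pad",90),("block_cart",0)]:
        for r in nets.landmark_of(cam,l)[:2]: print(cam,l,r,ray(cam,r["location"],z).round(1))
print(telemetry.get_state()["t"])
E
```

```text
0.0 [ 233.79072635 -632.99598739  217.93092761] [-2.57711575e+00  1.79549551e+00  1.42998931e-03] [[0.346, -0.938, -0.0], [-0.938, -0.346, 0.001], [-0.001, -0.0, -1.0]]
top flag_top {'location': [329.9, 244.8], 'score': 0.9} [472.6 -57.6 123. ]
top flag_pad {'location': [143.9, 257.9], 'score': 0.92} [458.7 229.4  90. ]
top block_cart {'location': [313.5, 158.5], 'score': 0.75} [638.8 -53.1   0. ]
scene flag_top {'location': [192.0, 188.9], 'score': 0.68} [473.5 -60.1 123. ]
scene flag_pad {'location': [298.8, 134.5], 'score': 0.79} [467.3 224.2  90. ]
scene block_cart {'location': [257.8, 281.8], 'score': 0.7} [637.2 -49.1   0. ]
0.4
```

View pics/top0.png

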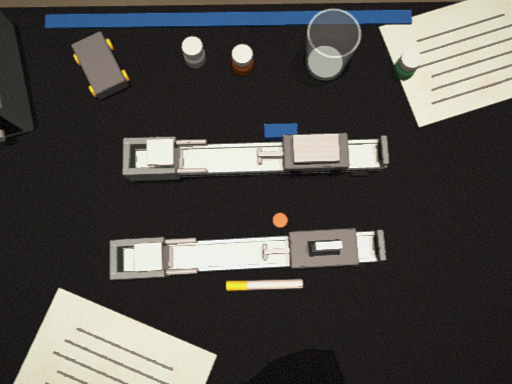

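View pics/scene0.png

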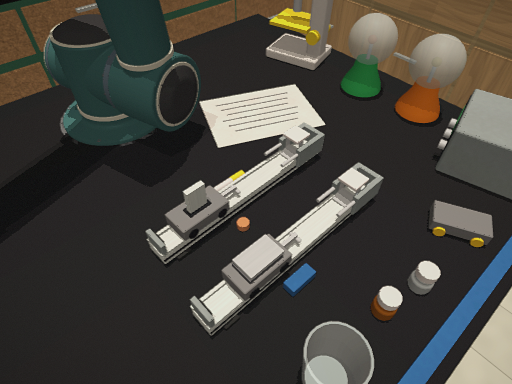

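The pictures agree with the networks. The flag cart is on the nearer track, with the flag at about (473,-59) and the pad at about (459,229). The track runs about 3° off +y. The weights cart is on the far track.

```bash
cat >> h.py <<'E'
def plan(p,yaw,n):
    """rows towards TCP p (mm), tool down with x at yaw deg"""
    st=telemetry.get_state(); r=R.from_rotvec(st["tool_rot"]); d=(np.array(p)-st["position"])/n
    g=R.from_matrix(np.column_stack([[np.cos(np.radians(yaw)),np.sin(np.radians(yaw)),0],[np.sin(np.radians(yaw)),-np.cos(np.radians(yaw)),0],[0,0,-1]]))
    w=(r.inv()*g).as_rotvec(degrees=True)/n
    print("t",st["t"],st["position"].round(1) if hasattr(st["position"],"round") else st["position"],"F",st["wrist_force"])
    for i in range(n):
        print(w.round(2).tolist(),(r.inv().apply(d)/1000).round(4).tolist()); r=r*R.from_rotvec(w,degrees=True)
E
python3 -c "
from h import *
plan([473,-59,200],2.9,14)"
```

```text
t 0.4 [ 233.9 -633.2  218.5] F [ 0.12469014  0.37633061 -0.09546779]
[-0.0, 0.0, -5.19] [-0.0326, -0.0302, 0.0013]
[-0.0, 0.0, -5.19] [-0.0297, -0.0331, 0.0013]
[-0.0, 0.0, -5.19] [-0.0266, -0.0356, 0.0013]
[-0.0, 0.0, -5.19] [-0.0232, -0.0379, 0.0013]
[-0.0, 0.0, -5.19] [-0.0197, -0.0398, 0.0013]
[-0.0, 0.0, -5.19] [-0.016, -0.0414, 0.0013]
[-0.0, 0.0, -5.19] [-0.0122, -0.0427, 0.0013]
[-0.0, 0.0, -5.19] [-0.0083, -0.0436, 0.0013]
[-0.0, 0.0, -5.19] [-0.0043, -0.0442, 0.0013]
[-0.0, 0.0, -5.19] [-0.0003, -0.0444, 0.0013]
[-0.0, 0.0, -5.19] [0.0037, -0.0443, 0.0013]
[-0.0, 0.0, -5.19] [0.0077, -0.0438, 0.0013]
[-0.0, 0.0, -5.19] [0.0116, -0.0429, 0.0013]
[-0.0, 0.0, -5.19] [0.0154, -0.0417, 0.0013]
```

Request:
{"api": "jog_arm", "payload": {
  "increments": [
    [[0,0,-5.2],[-0.033,-0.03,0.001],1],
    [[0,0,-5.2],[-0.03,-0.033,0.001],1],
    [[0,0,-5.2],[-0.027,-0.036,0.001],1],
    [[0,0,-5.2],[-0.023,-0.038,0.001],1],
    [[0,0,-5.2],[-0.02,-0.04,0.001],1]
  ],
  "newtons": 30
}}

```text
t: 1.02
position: [318.9, -422.3, 212.5]
tool_rot: [-2.921, 1.155, 0.001]
wrist_force: [1.1, 0.5, 0.8]
width: 93.3
```

Request:
{"api": "jog_arm", "payload": {
  "increments": [
    [[0,0,-5.2],[-0.016,-0.041,0.001],1],
    [[0,0,-5.2],[-0.012,-0.043,0.001],1],
    [[0,0,-5.2],[-0.008,-0.044,0.001],1],
    [[0,0,-5.2],[-0.004,-0.044,0.001],1],
    [[0,0,-5.2],[0,-0.044,0.001],1]
  ]
}}

```text
t: 1.65
position: [403.1, -209.8, 208.3]
tool_rot: [3.109, -0.446, 0.003]
wrist_force: [-1.0, -0.6, -0.6]
width: 93.1
```

```bash
python3 -c "
from h import *
plan([473,-59,200],2.9,9)"
```

```text
t 1.65 [ 403.1 -209.8  208.3] F [-0.98172303 -0.58834854 -0.61793082]
[0.0, -0.01, -2.14] [0.0027, -0.0183, 0.0009]
[0.0, -0.01, -2.14] [0.0034, -0.0181, 0.0009]
[0.0, -0.01, -2.14] [0.0041, -0.018, 0.0009]
[0.0, -0.01, -2.14] [0.0048, -0.0178, 0.0009]
[0.0, -0.01, -2.14] [0.0054, -0.0176, 0.0009]
[0.0, -0.01, -2.14] [0.0061, -0.0174, 0.0009]
[0.0, -0.01, -2.14] [0.0067, -0.0172, 0.0009]
[0.0, -0.01, -2.14] [0.0074, -0.0169, 0.0009]
[0.0, -0.01, -2.14] [0.008, -0.0166, 0.0009]
```

Request:
{"api": "jog_arm", "payload": {
  "increments": [
    [[0,0,-4],[0.006,-0.036,0.001],1],
    [[0,0,-4],[0.009,-0.035,0.001],1],
    [[0,0,-4],[0.011,-0.034,0.001],1],
    [[0,0,-4],[0.014,-0.033,0.001],1],
    [[0,0,-3],[0.015,-0.03,0.001],1]
  ]
}}

```text
t: 2.28
position: [483.7, -43.8, 204.4]
tool_rot: [3.138, 0.094, 0.008]
wrist_force: [0.5, -1.0, -0.2]
width: 93.0
```

```bash
python3 - <<'E'
from h import *
st=telemetry.get_state()
snap("wrist","w1")
for l,z in [("flag_top",123),("flag_pad",90)]:
    for r in nets.landmark_of("wrist",l)[:2]: print(l,r,ray("wrist",r["location"],z,st).round(1))
plan([473,-59,100],2.9,5)
E
```

```text
flag_top {'location': [243.3, 211.2], 'score': 0.73} [474.5 -55.7 123. ]
t 2.425 [483.5 -44.  204.1] F [-0.4588227  -0.73115267  0.08798849]
[0.02, -0.05, 0.1] [-0.0024, 0.0028, 0.0208]
[0.02, -0.05, 0.1] [-0.0023, 0.0028, 0.0208]
[0.02, -0.05, 0.1] [-0.0023, 0.0029, 0.0208]
[0.02, -0.05, 0.1] [-0.0023, 0.0029, 0.0208]
[0.02, -0.05, 0.1] [-0.0023, 0.0029, 0.0208]
```

View pics/w1.png

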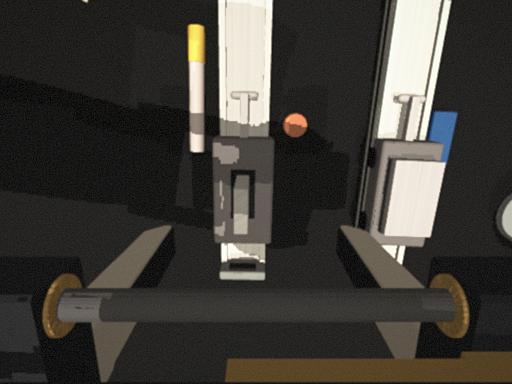

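The wrist view shows the flag top centred near (242,205). The track is vertical in the image, so the jaws are square to it. The flag is at about (474,-56), which agrees with the top camera. Descending now.

Request:
{"api": "jog_arm", "payload": {
  "increments": [
    [[0,0,0],[-0.005,0.006,0.015],1],
    [[0,0,0],[-0.004,0.006,0.025],1],
    [[0,0,0],[-0.001,0.001,0.025],1],
    [[0,0,0],[0,0,0.025],1],
    [[0,0,0],[0,0,0.021],1]
  ]
}}

```text
t: 3.05
position: [471.6, -63.4, 87.5]
tool_rot: [3.138, 0.082, 0.008]
wrist_force: [0.0, -0.6, 0.7]
width: 92.8
```

Request:
{"api": "jog_arm", "payload": {
  "increments": [
    [[0,0,0],[0,0,0.003],0],
    [[0,0,0],[0,0,0],0],
    [[0,0,0],[0,0,0],0],
    [[0,0,0],[0,0,0],0],
    [[0,0,0],[0,0,0],0]
  ],
  "newtons": 20
}}

```text
t: 3.68
position: [470.4, -65.5, 84.4]
tool_rot: [3.137, 0.077, 0.008]
wrist_force: [-0.0, 0.2, -0.7]
width: 47.6
```

Request:
{"api": "jog_arm", "payload": {
  "increments": [
    [[0,0,0],[0.003,-0.004,0],0],
    [[0,0,0],[0,-0.003,0],0],
    [[0,0,0],[0,0,0],0],
    [[0,0,0],[0,0,0],0],
    [[0,0,0],[0,0,0],0]
  ]
}}

```text
t: 4.3
position: [472.2, -57.6, 84.7]
tool_rot: [3.137, 0.078, 0.004]
wrist_force: [4.0, 0.8, -1.1]
width: 11.8
```

Request:
{"api": "jog_arm", "payload": {
  "increments": [
    [[0,0,0],[0,0,0],0],
    [[0,0,0],[0,0,0],0],
    [[0,0,0],[0,0,0],0],
    [[0,0,0],[0,0,0],0],
    [[0,0,0],[0,0,0],0]
  ]
}}

```text
t: 4.92
position: [472.3, -57.7, 84.7]
tool_rot: [3.137, 0.077, 0.004]
wrist_force: [-0.4, 0.1, 1.0]
width: 11.9
```

```bash
python3 - <<'E'
from h import *
for l,z in [("flag_top",123),("flag_pad",90)]:
    snap("top","top1")
    for r in nets.landmark_of("top",l)[:2]: print(l,r,ray("top",r["location"],z).round(1))
plan([464,131,84.5],2.9,5)
E
```

```text
flag_pad {'location': [144.5, 258.8], 'score': 0.73} [457.3 228.4  90. ]
t 5.125 [472.3 -57.7  84.7] F [0.31681047 0.71051219 0.70263191]
[0.04, -0.03, -0.02] [0.0002, -0.0378, -0.0001]
[0.04, -0.03, -0.02] [0.0002, -0.0378, -0.0001]
[0.04, -0.03, -0.02] [0.0002, -0.0378, -0.0]
[0.04, -0.03, -0.02] [0.0002, -0.0378, -0.0]
[0.04, -0.03, -0.02] [0.0002, -0.0378, 0.0]
```

Grip confirmed: the opening is 11.9 mm, matching the 12 mm plate. Now sliding toward the launcher.

Request:
{"api": "jog_arm", "payload": {
  "increments": [
    [[0,0,0],[0,-0.03,0],0],
    [[0,0,0],[0,-0.035,0],0],
    [[0,0,0],[0,-0.035,0],0],
    [[0,0,0],[0,-0.03,0],0],
    [[0,0,0],[0,-0.02,0],0]
  ]
}}

```text
t: 5.75
position: [466.0, 95.2, 84.8]
tool_rot: [3.137, 0.073, 0.01]
wrist_force: [5.3, -1.2, -1.6]
width: 12.1
```

Request:
{"api": "jog_arm", "payload": {
  "increments": [
    [[0,0,0],[0,-0.01,0],0],
    [[0,0,0],[0,-0.008,0],0],
    [[0,0,0],[0,-0.006,0],0],
    [[0,0,0],[0,-0.004,0],0],
    [[0,0,0],[0,0,0],0]
  ]
}}

```text
t: 6.38
position: [464.9, 122.2, 84.7]
tool_rot: [3.133, 0.073, 0.009]
wrist_force: [0.5, -4.6, 1.3]
width: 11.8
```

Request:
{"api": "jog_arm", "payload": {
  "increments": [
    [[0,0,0],[0,-0.006,0],0],
    [[0,0,0],[0,-0.006,0],0],
    [[0,0,0],[0,-0.004,0],0],
    [[0,0,0],[0,-0.004,0],0],
    [[0,0,0],[0,0,0],0]
  ]
}}

```text
t: 7.0
position: [464.2, 139.1, 84.7]
tool_rot: [3.129, 0.068, 0.008]
wrist_force: [0.1, -6.8, 1.4]
width: 11.6
```

Request:
{"api": "jog_arm", "payload": {
  "increments": [
    [[0,0,0],[0,-0.002,0],0],
    [[0,0,0],[0,-0.002,0],0],
    [[0,0,0],[0,-0.002,0],0],
    [[0,0,0],[0,0,0],0],
    [[0,0,0],[0,0,0],0]
  ]
}}

```text
t: 7.62
position: [464.1, 140.4, 84.7]
tool_rot: [3.123, 0.063, 0.006]
wrist_force: [1.2, -6.3, 1.8]
width: 11.8
```

Request:
{"api": "jog_arm", "payload": {
  "increments": [
    [[0,0,0],[0,-0.004,0],0],
    [[0,0,0],[0,-0.005,0],0],
    [[0,0,0],[0,-0.005,0],0],
    [[0,0,0],[0,-0.004,0],0],
    [[0,0,0],[0,-0.004,0],0]
  ]
}}

```text
t: 8.25
position: [463.7, 151.0, 84.0]
tool_rot: [3.101, 0.055, 0.002]
wrist_force: [-0.3, -23.0, 4.2]
width: 11.6
```

The force jumped to 23 N, so the cart is at the hard stop, past the click point. Ease back, release and lift.

Request:
{"api": "jog_arm", "payload": {
  "increments": [
    [[0,0,0],[0,0.006,0],0],
    [[0,0,0],[0,0,0],0],
    [[0,0,0],[0,0,0],0.4],
    [[0,0,0],[0,0,0],0.4],
    [[0,0,0],[0,0,0],0.4]
  ]
}}

```text
t: 8.88
position: [464.1, 142.9, 83.8]
tool_rot: [3.1, 0.053, 0.001]
wrist_force: [0.9, -0.1, -0.2]
width: 35.5
```

Request:
{"api": "jog_arm", "payload": {
  "increments": [
    [[0,0,0],[0,0,0],0.6],
    [[0,0,0],[0,0,0],0.6],
    [[0,0,0],[0,0,-0.02],0.6],
    [[0,0,0],[0,0,-0.04],0.6],
    [[0,0,0],[0,0,-0.04],0.6]
  ]
}}

```text
t: 9.5
position: [462.8, 147.1, 186.6]
tool_rot: [3.099, 0.053, -0.005]
wrist_force: [-0.0, 0.3, 0.1]
width: 56.0
```

```bash
python3 - <<'E'
from h import *
for cam in ("scene","top"):
  for l,z in [("flag_top",123),("flag_pad",90)]:
    snap(cam,cam+"2")
    for r in nets.landmark_of(cam,l)[:2]: print(cam,l,r,ray(cam,r["location"],z).round(1))
plan([459,250,160],2.9,5)
E
```

```text
scene flag_top {'location': [266.7, 140.9], 'score': 0.67} [464.8 128.4 123. ]
scene flag_pad {'location': [297.4, 132.4], 'score': 0.64} [460.2 227.2  90. ]
t 9.9 [462.5 146.9 183.2] F [-0.03433649 -0.54473635  0.261412  ]
[0.48, 0.07, -0.19] [0.0, -0.0208, 0.0038]
[0.48, 0.07, -0.19] [0.0001, -0.0208, 0.0039]
[0.48, 0.07, -0.19] [0.0001, -0.0207, 0.0041]
[0.48, 0.07, -0.19] [0.0002, -0.0207, 0.0043]
[0.48, 0.07, -0.19] [0.0003, -0.0207, 0.0045]
```

View pics/scene2.png

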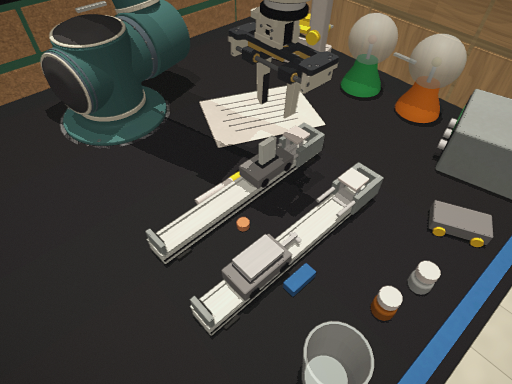

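The scene view shows the cart resting in the launcher: flag near (267,140), pad near (298,133). The fingers are clear. Next, go over the pad with the fingers closing and the tilt corrected.

Request:
{"api": "jog_arm", "payload": {
  "increments": [
    [[0.5,0,-0.2],[0,-0.017,0],0],
    [[0.5,0,-0.2],[0,-0.02,0],0],
    [[0.5,0,-0.2],[0,-0.02,0],0],
    [[0.5,0,-0.2],[0,-0.015,0],0],
    [[0.5,0,-0.2],[0,-0.008,0],0]
  ]
}}

```text
t: 10.52
position: [458.3, 233.0, 179.5]
tool_rot: [-3.137, -0.084, 0.013]
wrist_force: [0.8, 0.0, 0.3]
width: 10.2
```

Request:
{"api": "jog_arm", "payload": {
  "increments": [
    [[0,0,0],[0,0,0.01],0],
    [[0,0,0],[0,0,0.015],0],
    [[0,0,0],[0,0,0.015],0],
    [[0,0,0],[0,0,0.01],0],
    [[0,0,0],[0,0,0],0]
  ]
}}

```text
t: 11.15
position: [457.4, 232.3, 124.6]
tool_rot: [-3.138, -0.083, 0.016]
wrist_force: [1.1, -0.6, -0.0]
width: 0.4
```

```bash
python3 - <<'E'
from h import *
snap("wrist","w3"); snap("scene","s3")
plan([459.5,231,110],2.9,5)
cv2.imwrite("pics/c3.png",np.hstack([cv2.imread("pics/w3.png")[:,:400],cv2.resize(cv2.imread("pics/s3.png")[90:218,200:333],(400,384))]))
E
```

```text
t 11.25 [457.8 232.6 125.8] F [-0.36157794 -0.36065542  0.23981941]
[-0.04, 0.1, 0.03] [0.0004, 0.0003, 0.0031]
[-0.04, 0.1, 0.03] [0.0003, 0.0003, 0.0031]
[-0.04, 0.1, 0.03] [0.0003, 0.0003, 0.0032]
[-0.04, 0.1, 0.03] [0.0003, 0.0003, 0.0032]
[-0.04, 0.1, 0.03] [0.0003, 0.0003, 0.0032]
```

View pics/c3.png

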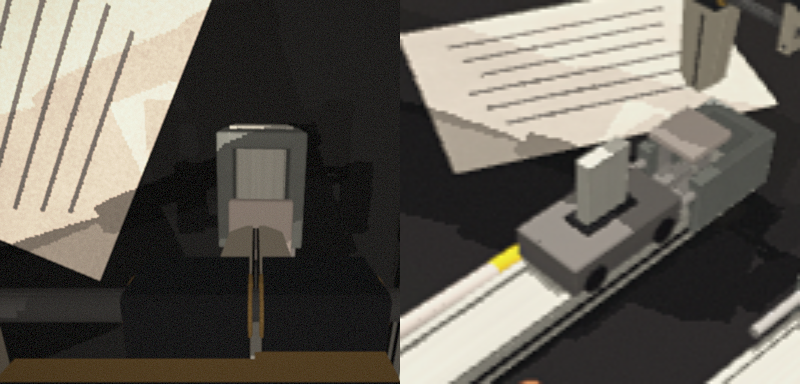

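The cart is still latched. The closed fingers are over the pad laterally, and I'll check the pad's edges against the TCP.

```bash
python3 - <<'E'
from h import *
st=telemetry.get_state()
for p in [(229,200),(292,200),(222,250),(295,250)]: print(p,ray("wrist",p,90,st).round(1))
E
```

```text
(229, 200) [438.8 244.3  90. ]
(292, 200) [481.  246.6  90. ]
(222, 250) [435.  207.3  90. ]
(295, 250) [486.2 210.2  90. ]
```

Request:
{"api": "jog_arm", "payload": {
  "increments": [
    [[0,0,0],[0.001,0.003,0.01],0],
    [[0,0,0],[0.001,0.002,0.009],0],
    [[0,0,0],[0,0,0.006],0],
    [[0,0,0],[0,0,0.004],0],
    [[0,0,0],[0,0,0],0]
  ]
}}

```text
t: 11.88
position: [460.3, 227.5, 95.3]
tool_rot: [-3.137, -0.083, 0.012]
wrist_force: [0.1, -1.3, -0.1]
width: 0.0
```

Request:
{"api": "jog_arm", "payload": {
  "increments": [
    [[0,0,0],[0,0,0.006],0],
    [[0,0,0],[0,0,0.005],0],
    [[0,0,0],[0,0,0.003],0],
    [[0,0,0],[0,0,0.001],0],
    [[0,0,0],[0,0,0],0]
  ]
}}

```text
t: 12.5
position: [460.6, 227.8, 80.5]
tool_rot: [-3.136, -0.083, 0.01]
wrist_force: [-2.4, -1.0, 3.6]
width: 0.6
```

The pad is down about 9.5 mm with 3.6 N of pushback. Lift and check.

Request:
{"api": "jog_arm", "payload": {
  "increments": [
    [[0,0,0],[0,0,-0.01],0],
    [[0,0,0],[0,0,-0.03],0],
    [[0,0,0],[0,0,-0.03],0],
    [[0,0,0],[0,0,-0.02],0],
    [[0,0,0],[0,0,0],0]
  ]
}}

```text
t: 13.12
position: [460.9, 227.4, 174.5]
tool_rot: [-3.136, -0.083, 0.011]
wrist_force: [-0.1, 0.4, -0.5]
width: 0.4
```

Request:
{"api": "jog_arm", "payload": {
  "increments": [
    [[0,0,0],[0,0,0],0],
    [[0,0,0],[0,0,0],0],
    [[0,0,0],[0,0,0],0],
    [[0,0,0],[0,0,0],0],
    [[0,0,0],[0,0,0],0]
  ]
}}

```text
t: 13.75
position: [459.9, 227.0, 171.0]
tool_rot: [-3.138, -0.083, 0.017]
wrist_force: [1.0, -0.2, 0.2]
width: 0.4
```

```bash
python3 - <<'E'
from h import *
snap("scene","s4")
for l,z in [("flag_top",123),("flag_pad",90),("block_cart",0)]:
    for r in nets.landmark_of("scene",l)[:1]: print(l,r,ray("scene",r["location"],z).round(1))
print(telemetry.get_state()["wrist_force"])
E
```

```text
flag_top {'location': [187.3, 191.3], 'score': 0.69} [472.8 -69.6 123. ]
flag_pad {'location': [296.0, 132.5], 'score': 0.96} [458.4 224.6  90. ]
block_cart {'location': [255.7, 283.8], 'score': 0.68} [637.6 -54.6   0. ]
[ 0.56124671  0.04457292 -1.37037346]
```

View pics/s4.png

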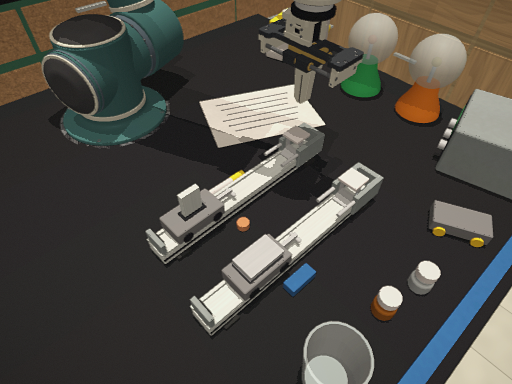

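The cart fired back to the far buffer (flag near (188,190)). The pad is up, the other cart is in place and the arm is clear.

```bash
python3 -c "
from h import *
print(order.finish_job(), telemetry.get_state()['t'])"
```

```text
the job is handed in; nothing more can be done
the job is handed in; nothing more can be done
```

I latched the flag cart in its launcher, then fired it by pressing the white catch pad, and handed the job in at about 14 s. The hand-in gives no verdict.

- **Latching:** I gripped the flag (opening 11.9 mm) and slid the cart to the hard stop, where the force reached 23 N. I then let go and lifted clear, and pictures taken afterwards showed the cart staying in the launcher.
- **Firing:** With closed fingers I pressed the pad about 9.5 mm (3.6 N) and lifted off.
- **Last check:** The flag is at about y = -70 mm, near the far buffer, roughly 200 mm back from the latched place. The pad looks up, and the arm is about 80 mm above it. I judged the pad height and that the cart had stopped from one picture, not a measurement.
- **Other cart:** The network put the weights cart 5.5 mm from its first scene-camera reading. That is most likely network noise, because the arm never went near it.
- **Disagreements:** After latching, the scene camera gave a flag-to-pad distance of 99 mm instead of 92 mm. The top camera found neither the flag nor the pad while the arm was over them. Neither changed the outcome.

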